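# Rack a tray on the orange rails and shut the gate

## Robot

A 6-joint arm with a two-finger parallel gripper is mounted at the origin on a cart in front of the work surface, level with it; the furniture and walls round the work are solid. World frame = base frame: x ahead of the robot, y to its left, z up, the work surface at z = 0. Lengths are in m, angles in rad, forces in N, time in s.
With the tool pointing down it reaches from about 0.25 to 0.725 m from the base axis. Payload 4 kg.
Tool frame: the origin (TCP) lies midway between the tips of the shut fingers; the grasp point (between the pads) lies bot.tcp_to_grasp behind it (bot.tcp_to_grasp is the distance from the TCP to the grasp point, in m); z points along the fingers, y is the line along which they close (so a half turn about z gives the same grasp; the last joint's range is limited). The gripper opens to 85 mm and grips with 20 to 120 N. Pads are 22 mm wide; open, the fingers measure 114 mm over their backs; the gripper's body (76 mm by 85 mm) begins 54 mm behind the grasp point. The pads swing forward as they close: fully open they stand 13 mm farther back than shut.
Start: joints at [1.1, 0.241, 0.005, 1.335, 0, 1.571], TCP at [0.227, 0.446, 0.206] pointing down, gripper open.
Joint ranges: [-2.72, 2.72], [-1.05, 1.87], [-1.09, 1.28], [-1.99, 2.15], [-1.42, 1.44], [-3.14, 3.14]. Speed limits (rad/s): [2.79, 2.79, 3.14, 3.14, 3.14, 3.14].

## Interface

Orientations are given as a unit quaternion [x, y, z, w].
In Python, from workcell import readout, camera, bot gives the robot as it stands. The module is installed in compiled form; this text tells all that it offers.
- The arm moves only by the tool jog_arm, never from a script. Its argument "motion" is a list of rows, each an object of numbers: "x", "y", "z": the shift along the tool's x, y, z in mm; "spin": the turn about the tool's z in degrees; "fingers": the closure, from -1 (fully open) to 1 (shut). A call has 1 to 8 rows; each row is the pose to reach, as a shift and turn from the pose commanded when the call began, along the tool's axes at that moment; what a row does not reach only later rows make up. A row lasts 1/8 s, in which the tool goes at most 62.5 mm and 10.7 degrees, less where a joint would pass 70% of its speed; a pose out of reach is approached as far as the arm can. A call with a gripper value outside its range is refused whole. The fingers move at their own pace and stop on an object; the grip force is fixed at half the most. Time passes only in rows, so rows that repeat a pose let the fingers close. It gives the time, the measured TCP pose, the force, the opening and the grip force at its end, in the units of the state.
- readout.get_obs(): the state, without advancing time (a new reading comes with each control period).
- camera(name): name is "scene" or "top"; returns a dict with "pixels" (420x560x3 uint8, red, green, blue), "K" (3x3 intrinsics, pixels), "dist" ([k1, k2, p1, p2, k3] as OpenCV has them; the pictures are not rectified), "rvec" (rotation vector, rad) and "tvec" (3), from world to camera coordinates, as OpenCV has them. Camera axes: x right, y down, z forward; pixel columns grow to the right and rows downward; lengths in m; the calibration is good to about 2 mm. A picture is of the moment at which its call begins. There is no depth.
- bot.job_done(): hands the job in; it is judged then, once.
The state is a dict: "clock": time; "joint_pos": joint angles; "joint_vel": joint speeds; "tau": joint torques, N m; "eef_pos": TCP position; "tool_rot": TCP orientation; "ft_force": force on the tool from outside, world axes, zero at the start; "ft_torque": the same for the moment, N m; "grip_width": finger opening in m; "grasp_force": force on a finger pad.
Only numpy, scipy, OpenCV 4.12 (cv2) and the standard library are available. Lean on these libraries where they do the work, as an engineer would, in place of code of your own. Each camera call takes 0.05 s, during which the arm holds its last target. There are 200 camera calls.

## Task

Put the blue parts tray away in the tray rack: swing the rack's gate wide open, slide the tray fully home on the orange rails (not the bare metal ones), with its black grip block to the front, and swing the gate shut again so that the tray is locked in. Leave the other things on the bench where they are.

Things in the scene. Friction and masses are not known exactly. Their poses are not given: they have to be found in the camera images.
- tray_handle (a point): centre of the tray's grip, a black upright block 24 x 24 mm, 32 mm tall, at the end of the tray's tongue, towards the robot at the start. It is 115 mm in front (tray -x) of the middle of the sheet and 19 mm above the tray's underside. x points from the grip to the sheet, z up
- tray_mid (a point): middle of the underside of the tray's blue sheet: 110 mm long (x) by 130 mm wide (y), 3 mm thick, rim to 10 mm high; the tongue, 24 mm wide, leads from its front edge to the grip block. x points away from the grip, y to the tray's left, z up. Starts flat on the worktop; 0.15 to 0.3 kg, balances 25 mm in front of this point
- orange_mid (a point): orange rail pair in the rack: point midway between the rails, level with the top of their ledges. tray_mid comes here when the tray is fully home. x points into the rack, y left, z up. Ledges x -60 to 60 mm, 110 mm apart; webs 138 mm apart, 13 mm high; flared guides in front to x -74 mm; end stops at x 55 mm. Height differs, 60 to 125 mm
- rails_low: bare aluminium rail pair of the same shape, about 42 mm below the orange one; origin midway between its ledges, level with their top. Not to be used
- rails_high: bare aluminium rail pair of the same shape, about 42 mm above the orange one; origin midway between its ledges, level with their top. Not to be used
- rack: fixed tray rack, open at the front (its -x) and the top: dark base plate 150 x 190 mm, four aluminium posts 180 mm tall, 171 mm apart over their outsides; origin under its middle, below orange_mid, axes as orange_mid
- gate (a joint): rack's swing gate, rad: 0 shut, 2.8 fully open; 0 to 0.35 at the start. An upright steel bar 10 mm thick on two 62 mm arms on a hinge rod at the left front. Shut, the bar stands 66 mm in front of orange_mid, 30 mm left, and bars all rails. Opens to the front, then round to the left (clockwise from above). Stays where left: friction 0.06 N m, 1 N at the knob
- gate_knob (a point): grip centre of the gate's black knob, an upright cylinder 14 mm in diameter, 196 to 241 mm above the worktop, on top of the gate's bar; this point is 220 mm up. The gate's top arm is at 184 to 192 mm
- gate_hinge (a point): point on the gate's upright hinge axis, level with gate_knob and 62 mm from it; axes as orange_mid. With the gate shut the knob lies to this point's -y, at 1.57 rad to its -x, then on towards its +y
- screwdriver: red-handled screwdriver, 171 mm long, lying on the worktop (bystander); origin under its middle
- marker_1: white paint marker with red cap, 133 mm long, lying (bystander); origin under its middle
- brush: flat brush with wooden handle, 144 mm long, lying (bystander); origin under its middle
- loupe: black loupe, 35 mm in diameter, 34 mm tall, standing (bystander); origin under its middle
- ink_bottle: dark blue bottle, 36 mm in diameter, 58 mm tall, standing (bystander); origin under its middle

How it is judged:
By the outcome, as a careful person would: the job done as asked, in the order asked, and still so for the second after the job is handed in, with the robot touching nothing.
It also fails if it takes over 72 s, if anything falls off the work surface, if the arm or the gripper's body presses on something with over 40 N, if the wrist force passes 120 N, or if a joint passes its speed limit or range.

## Working session

There is one attempt and no reset: what is moved stays moved. The work goes in short steps, Python scripts to look and compute and a tool call to move; the robot and the scene stay as the last step left them, time stands still between calls to the robot, and variables do not carry over. Pictures are saved under pics/ and viewed, at most 12 in all, crops included, and the job is handed in when it is done.

Besides the shell and the picture viewer there is one more tool, called after "Request:" as name(argument=value, ...), one argument or row to a line, values as JSON. jog_arm: Moves the arm, as the interface text tells. Its arguments: {"type":"object","properties":{"motion":{"type":"array"}},"required":["motion"]}

```bash
mkdir -p pics
cat > h.py <<'E'
import numpy as np, cv2
from workcell import readout, camera, bot
def snap(n,f=None):
    c=camera(n)
    if f: cv2.imwrite('pics/'+f,c['pixels'][:,:,::-1])
    return c
def ray(c,uv):
    R=cv2.Rodrigues(np.array(c['rvec'],float))[0]; t=np.array(c['tvec'],float).ravel()
    p=cv2.undistortPoints(np.array(uv,float).reshape(-1,1,2),np.array(c['K']),np.array(c['dist'])).reshape(-1,2)
    return -R.T@t, (np.c_[p,np.ones(len(p))])@R
def onz(c,uv,z):
    o,d=ray(c,uv); return o+d*((z-o[2])/d[:,2])[:,None]
def tri(c1,u1,c2,u2):
    o1,d1=ray(c1,u1);o2,d2=ray(c2,u2);out=[]
    for a,b in zip(d1,d2):
        s=np.linalg.lstsq(np.c_[a,-b],o2-o1,rcond=None)[0]
        p,q=o1+s[0]*a,o2+s[1]*b; out.append(np.r_[(p+q)/2,np.linalg.norm(p-q)])
    return np.array(out)
def proj(c,P): return cv2.projectPoints(np.array(P,float).reshape(-1,1,3),np.array(c['rvec'],float),np.array(c['tvec'],float),np.array(c['K']),np.array(c['dist']))[0].reshape(-1,2)
E
python3 - <<'E'
from h import *
np.set_printoptions(precision=3,suppress=True)
for n in('scene','top'):
    c=snap(n,n+'0.png'); print(n,ray(c,[[280,210]]))
print(readout.get_obs(),bot.tcp_to_grasp)
E
```

```text
scene (array([-0.127, -0.664,  0.712]), array([[ 0.604,  0.609, -0.515]]))
top (array([0.343, 0.01 , 1.426]), array([[ 0.183,  0.019, -0.983]]))
{'clock': 0.1, 'joint_pos': array([1.1  , 0.241, 0.004, 1.335, 0.   , 1.571]), 'joint_vel': array([-0.   , -0.002,  0.004,  0.002,  0.   , -0.001]), 'tau': array([  0.001, -37.314,  25.301,   0.011,   0.   ,  -0.   ]), 'eef_pos': array([0.227, 0.445, 0.205]), 'tool_rot': array([ 0.233,  0.972, -0.001, -0.   ]), 'ft_force': array([-0.796, -0.187,  0.112]), 'ft_torque': array([0.015, 0.016, 0.003]), 'grasp_force': 0.0, 'grip_width': 0.08559648350219264} 0.0187
```

View pics/scene0.png

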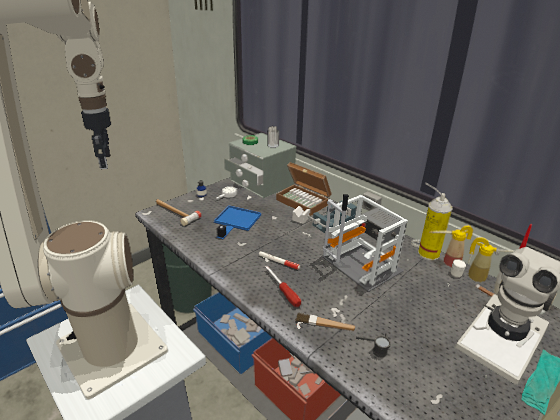

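View pics/top0.png

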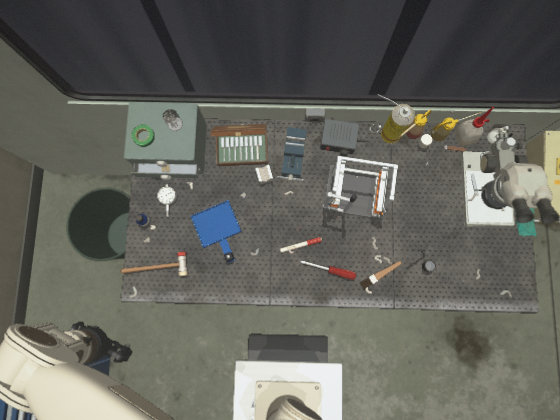

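Run:
```python
from h import *
np.set_printoptions(precision=3,suppress=True)
s=snap('scene');t=snap('top')
cr=lambda c,x,y,w,h,k:cv2.resize(c['pixels'][y:y+h,x:x+w,::-1],None,fx=k,fy=k,interpolation=cv2.INTER_CUBIC)
a=np.vstack([np.hstack([cr(t,312,145,95,100,4),cr(s,316,185,95,100,4)]),np.hstack([cr(t,190,200,60,70,2),cr(s,200,190,70,70,2)]+[np.zeros((140,500,3),np.uint8)])])
cv2.imwrite('pics/m1.png',a)
for n,c in(('s',s),('t',t)):
    h=cv2.cvtColor(c['pixels'],cv2.COLOR_RGB2HSV); 
    m=cv2.inRange(h,(102,120,60),(125,255,255)); k,l,st,ce=cv2.connectedComponentsWithStats(m)
    for i in range(1,k):
        if st[i,4]>100: 
            print(n,'blue',st[i],ce[i])
            if (n=='t' and 180<ce[i][0]<250) or (n=='s' and ce[i][0]<260 and ce[i][1]<230):
                cn=cv2.findContours((l==i).astype(np.uint8),0,1)[0][0]
                r=cv2.minAreaRect(cn); print(r,'z8',onz(c,cv2.boxPoints(r),.008))
    m=cv2.inRange(h,(5,170,120),(20,255,255)); k,l,st,ce=cv2.connectedComponentsWithStats(m)
    for i in range(1,k):
        if st[i,4]>15: print(n,'orange',st[i],ce[i])
print(onz(t,[[229,257]],.035),tri(s,[[221,227]],t,[[229,257]]))
```

```text
s blue [214 206  47  33 774] [236.729 218.562]
((236.30001831054688, 218.4000244140625), (28.776723861694336, 48.38284683227539), 71.56504821777344) z8 [[0.503 0.325 0.008]
 [0.694 0.301 0.008]
 [0.594 0.138 0.008]
 [0.429 0.17  0.008]]
s blue [195 293  41  34 639] [214.89  306.903]
s blue [  0 297  61  33 584] [ 16.315 312.014]
s blue [   0  307   68   73 1729] [ 23.544 342.357]
s blue [ 196  313   75   60 1271] [231.57  345.846]
s orange [342 226  24  17 174] [353.178 233.103]
s orange [328 236  11  12  75] [333.44  241.333]
s orange [379 246  17  16  79] [387.608 254.544]
s orange [362 261  11  10  50] [367.46 265.78]
t blue [ 191  200   50   54 1485] [216.237 225.215]
((218.31361389160156, 230.45265197753906), (49.53846740722656, 41.30769348144531), 67.38013458251953) z8 [[0.583 0.321 0.008]
 [0.637 0.203 0.008]
 [0.493 0.137 0.008]
 [0.441 0.253 0.008]]
[[0.454 0.188 0.035]] [[0.454 0.187 0.036 0.002]]
```

View pics/m1.png

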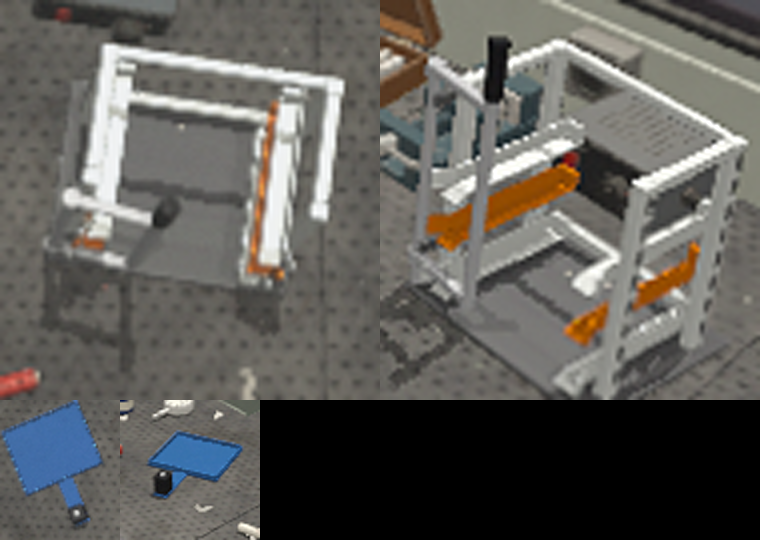

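Run:
```python
from h import *
np.set_printoptions(precision=3,suppress=True)
s=snap('scene');t=snap('top')
T=lambda a:np.array(a,float)/4+[311.6,144.6]
S=lambda a:(np.array(a,float)-[380,0])/4+[315.6,184.6]
N=['backleft','backright','frontright','hinge','knobtop','orangeR front','orangeR back']
tt=T([[107,48],[342,83],[320,216],[70,197],[172,203],[265,272],[274,104]])
ss=S([[560,42],[743,143],[640,187],[430,62],[500,40],[572,333],[696,248]])
for n,p in zip(N,tri(s,ss,t,tt)): print(n,p)
print('z.18',onz(t,tt[:3],.18),onz(s,ss[:3],.18)); print('hinge z.192',onz(t,tt[3:4],.192),'knob .241',onz(t,tt[4:5],.241),onz(s,ss[4:5],.241))
```

```text
backleft [ 0.733 -0.128  0.177  0.001]
backright [ 0.711 -0.292  0.177  0.001]
frontright [ 0.615 -0.275  0.178  0.001]
hinge [ 0.62  -0.099  0.192  0.002]
knobtop [ 0.607 -0.163  0.239  0.001]
orangeR front [ 0.595 -0.258  0.062  0.003]
orangeR back [ 0.725 -0.267  0.071  0.003]
z.18 [[ 0.732 -0.127  0.18 ]
 [ 0.71  -0.291  0.18 ]
 [ 0.614 -0.274  0.18 ]] [[ 0.73  -0.131  0.18 ]
 [ 0.707 -0.294  0.18 ]
 [ 0.612 -0.277  0.18 ]]
hinge z.192 [[ 0.621 -0.1    0.192]] knob .241 [[ 0.607 -0.163  0.241]] [[ 0.604 -0.164  0.241]]
```

```bash
cat >> h.py <<'E'
yaw=np.radians(-8.3); X=np.array([np.cos(yaw),np.sin(yaw),0]);Y=np.array([-X[1],X[0],0]);M=np.array([.674,-.200,0])
def onplane(c,uv,n,p):
    o,d=ray(c,uv); return o+d*(((p-o)@n)/(d@n))[:,None]
E
python3 - <<'E'
from h import *
np.set_printoptions(precision=3,suppress=True)
s=snap('scene');t=snap('top')
for c,n in((s,'s'),(t,'t')):
    h=cv2.cvtColor(c['pixels'],cv2.COLOR_RGB2HSV); m=cv2.inRange(h,(5,150,90),(20,255,255))
    m[:, :312]=0;m[:,410:]=0;m[:145]=0;m[290:]=0
    k,l,st,ce=cv2.connectedComponentsWithStats(m)
    for i in range(1,k):
        if st[i,4]<12: continue
        left=(n=='s' and ce[i][0]<370 and ce[i][1]<250)
        if n=='s':
            for col in range(st[i,0],st[i,0]+st[i,2],3):
                r=np.where(l[:,col]==i)[0]
                if left: P=np.r_[onplane(c,[[col,r[0]-.5]],Y,M+.069*Y),onplane(c,[[col,r[-1]+.5]],Y,M+.055*Y)]
                else: P=np.r_[onplane(c,[[col,r[0]-.5]],Y,M-.07*Y),onplane(c,[[col,r[-1]+.5]],Y,M-.07*Y)]
                print('L' if left else 'R',col,r[0],r[-1],'top x,z',((P[0]-M)@X).round(3),P[0][2].round(3),'bot',((P[1]-M)@X).round(3),P[1][2].round(3))
        else: print(st[i],ce[i],((onz(c,[ce[i]],.075)-M)@np.c_[X,Y]).round(3))
E
```

```text
L 316 174 174 top x,z -0.142 0.301 bot -0.154 0.307
L 319 175 176 top x,z -0.132 0.296 bot -0.144 0.299
L 322 176 176 top x,z -0.121 0.29 bot -0.134 0.297
L 312 188 189 top x,z -0.152 0.265 bot -0.164 0.269
L 315 189 190 top x,z -0.142 0.259 bot -0.154 0.263
L 318 190 191 top x,z -0.131 0.253 bot -0.143 0.257
L 321 192 193 top x,z -0.12 0.244 bot -0.133 0.248
L 324 193 194 top x,z -0.109 0.238 bot -0.122 0.242
L 342 240 242 top x,z -0.018 0.052 bot -0.032 0.055
L 345 233 240 top x,z -0.009 0.074 bot -0.02 0.058
L 348 232 239 top x,z 0.003 0.073 bot -0.008 0.056
L 351 231 237 top x,z 0.016 0.071 bot 0.004 0.059
L 354 229 236 top x,z 0.028 0.074 bot 0.017 0.057
L 357 228 235 top x,z 0.041 0.073 bot 0.03 0.056
L 360 226 233 top x,z 0.054 0.076 bot 0.042 0.058
L 363 227 232 top x,z 0.068 0.066 bot 0.056 0.057
L 328 239 242 top x,z -0.077 0.079 bot -0.09 0.079
L 331 239 245 top x,z -0.065 0.074 bot -0.076 0.063
L 334 238 246 top x,z -0.053 0.073 bot -0.064 0.054
L 337 237 244 top x,z -0.041 0.072 bot -0.052 0.056
R 379 261 261 top x,z -0.013 0.061 bot -0.012 0.057
R 382 256 260 top x,z -0.004 0.074 bot 0.001 0.055
R 385 254 258 top x,z 0.008 0.076 bot 0.013 0.057
R 388 252 256 top x,z 0.02 0.078 bot 0.025 0.058
R 391 250 255 top x,z 0.032 0.079 bot 0.039 0.056
R 394 246 252 top x,z 0.043 0.089 bot 0.05 0.061
R 362 267 267 top x,z -0.081 0.072 bot -0.081 0.069
R 365 266 269 top x,z -0.07 0.07 bot -0.067 0.055
R 368 263 269 top x,z -0.059 0.075 bot -0.054 0.049
R 371 261 266 top x,z -0.048 0.077 bot -0.043 0.054
[374 175   6  38  48] [376.792 195.854] [[-0.022 -0.058]]
```

Request:
jog_arm(
  motion=[
    {"z":-60,"spin":-10},
    {"z":-80,"spin":-20},
    {"z":-80,"spin":-30},
    {"z":-80,"spin":-40},
    {"z":-80,"spin":-50},
    {"z":-80,"spin":-60},
    {"z":-80,"spin":-70},
    {"z":-80,"spin":-80},
  ],
)

```text
validation failed for argument at $.mo...
```

Request:
jog_arm(
  motion=[
    {"x":0,"y":0,"z":-60,"spin":-10,"fingers":-1},
    {"x":0,"y":0,"z":-80,"spin":-20,"fingers":-1},
    {"x":0,"y":0,"z":-80,"spin":-30,"fingers":-1},
    {"x":0,"y":0,"z":-80,"spin":-40,"fingers":-1},
    {"x":0,"y":0,"z":-80,"spin":-50,"fingers":-1},
    {"x":0,"y":0,"z":-80,"spin":-60,"fingers":-1},
    {"x":0,"y":0,"z":-80,"spin":-70,"fingers":-1},
    {"x":0,"y":0,"z":-80,"spin":-80,"fingers":-1},
  ],
)

```text
clock: 1.4
eef_pos: [0.2268, 0.4456, 0.286]
tool_rot: [-0.449, 0.894, -0.0, -0.0]
ft_force: [-0.6, -0.5, -0.0]
grip_width: 0.0854
grasp_force: 0.0
```

```bash
cat >> h.py <<'E'
def state():
    o=readout.get_obs(); a=o['tool_rot']; psi=np.degrees(np.arctan2(2*a[1]**2-1,2*a[0]*a[1])); return np.array(o['eef_pos']),psi
def go(pts,p0=None,psi0=None):
    """pts: list of (x,y,z,psi) world -> tool shifts mm, spin deg"""
    p,psi=state()
    if p0 is not None:p=np.array(p0)
    if psi0 is not None:psi=psi0
    r=np.radians(psi);ty=np.array([np.cos(r),np.sin(r)]);tx=np.array([-ty[1],ty[0]])
    for q in pts:
        d=np.array(q[:3])-p; print('x %.0f y %.0f z %.0f spin %.0f'%(1e3*d[:2]@tx,1e3*d[:2]@ty,-1e3*d[2],(psi-q[3]+180)%360-180))
E
python3 - <<'E'
from h import *
go([(.227+.379*f,.4456-.609*f,.286,168) for f in (.083,.167,.25,.333,.417,.5,.583,.666,1)])
E
```

```text
x 22 y -56 z -0 spin -25
x 44 y -112 z -0 spin -25
x 65 y -167 z -0 spin -25
x 87 y -222 z -0 spin -25
x 109 y -279 z -0 spin -25
x 131 y -334 z -0 spin -25
x 153 y -389 z -0 spin -25
x 175 y -445 z -0 spin -25
x 262 y -668 z -0 spin -25
```

Request:
jog_arm(
  motion=[
    {"x":22,"y":-55,"z":0,"spin":-3,"fingers":-1},
    {"x":44,"y":-111,"z":0,"spin":-6,"fingers":-1},
    {"x":66,"y":-167,"z":0,"spin":-9,"fingers":-1},
    {"x":88,"y":-223,"z":0,"spin":-12,"fingers":-1},
    {"x":110,"y":-278,"z":0,"spin":-15,"fingers":-1},
    {"x":131,"y":-334,"z":0,"spin":-18,"fingers":-1},
    {"x":153,"y":-389,"z":0,"spin":-21,"fingers":-1},
    {"x":175,"y":-445,"z":0,"spin":-25,"fingers":-1},
  ],
)

```text
clock: 2.4
eef_pos: [0.4779, 0.0363, 0.2862]
tool_rot: [-0.63, 0.776, -0.0, 0.0]
ft_force: [0.6, 0.2, 0.3]
grip_width: 0.0857
grasp_force: 0.0
```

Request:
jog_arm(
  motion=[
    {"x":43,"y":-41,"z":0,"spin":0,"fingers":-1},
    {"x":86,"y":-83,"z":0,"spin":0,"fingers":-1},
    {"x":129,"y":-124,"z":0,"spin":0,"fingers":-1},
    {"x":172,"y":-166,"z":0,"spin":0,"fingers":-1},
    {"x":172,"y":-166,"z":0,"spin":0,"fingers":-1},
    {"x":172,"y":-166,"z":0,"spin":0,"fingers":-1},
  ],
)

```text
clock: 3.15
eef_pos: [0.6034, -0.1645, 0.2852]
tool_rot: [-0.629, 0.777, 0.001, -0.0]
ft_force: [0.6, -0.6, -0.1]
grip_width: 0.0855
grasp_force: 0.0
```

Run:
```python
from h import *
s=snap('scene');t=snap('top')
cr=lambda c,x,y,w,h,k:cv2.resize(c['pixels'][y:y+h,x:x+w,::-1],None,fx=k,fy=k,interpolation=cv2.INTER_CUBIC)
cv2.imwrite('pics/m2.png',np.hstack([cr(t,300,125,130,130,3),cr(s,300,125,130,130,3)]))
print(state())
```

```text
(array([ 0.60336333, -0.16344636,  0.28673544]), np.float64(168.09447948849672))
```

View pics/m2.png

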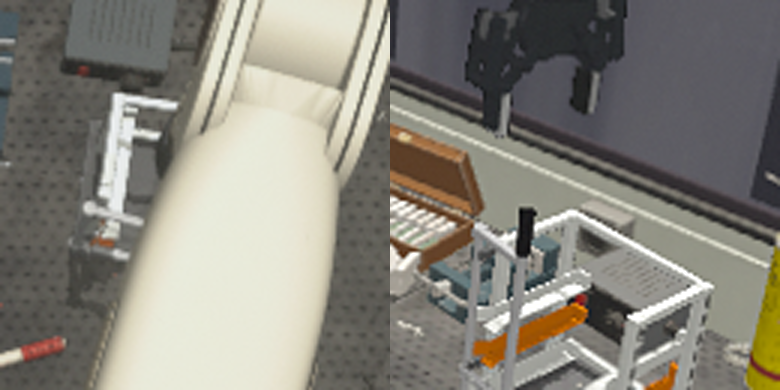

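Request:
jog_arm(
  motion=[
    {"x":0,"y":-2,"z":30,"spin":0,"fingers":-1},
    {"x":0,"y":-2,"z":60,"spin":0,"fingers":-1},
    {"x":0,"y":-2,"z":82,"spin":0,"fingers":-1},
    {"x":0,"y":-2,"z":82,"spin":0,"fingers":0.3},
    {"x":0,"y":-2,"z":82,"spin":0,"fingers":0.3},
    {"x":0,"y":-2,"z":82,"spin":0,"fingers":0.3},
  ],
)

```text
clock: 4.0
eef_pos: [0.6065, -0.1648, 0.206]
tool_rot: [-0.63, 0.777, -0.001, 0.001]
ft_force: [0.1, -0.9, 0.2]
grip_width: 0.0323
grasp_force: 0.0
```

Run:
```python
from h import *
s=snap('scene')
cr=lambda c,x,y,w,h,k:cv2.resize(c['pixels'][y:y+h,x:x+w,::-1],None,fx=k,fy=k,interpolation=cv2.INTER_CUBIC)
cv2.imwrite('pics/m3.png',cr(s,300,155,100,100,5))
print(state())
H=np.array([.621,-.100])
for th in np.radians([4,18,32,46,60,74,88,102,116,130,144,151]):
    k=H+.063*((-np.sin(th))*X[:2]-np.cos(th)*Y[:2]); print(np.degrees(th).round(),k.round(4),(171.7-np.degrees(th)).round(1))
```

```text
(array([ 0.60643194, -0.16492258,  0.20569187]), np.float64(168.04515984548402))
4.0 [ 0.6076 -0.1616] 167.7
18.0 [ 0.5931 -0.1565] 153.7
32.0 [ 0.5803 -0.148 ] 139.7
46.0 [ 0.5698 -0.1368] 125.7
60.0 [ 0.5625 -0.1233] 111.7
74.0 [ 0.5586 -0.1084] 97.7
88.0 [ 0.5584 -0.0931] 83.7
102.0 [ 0.5619 -0.0781] 69.7
116.0 [ 0.569  -0.0645] 55.7
130.0 [ 0.5791 -0.053 ] 41.7
144.0 [ 0.5917 -0.0442] 27.7
151.0 [ 0.5987 -0.0411] 20.7
```

View pics/m3.png

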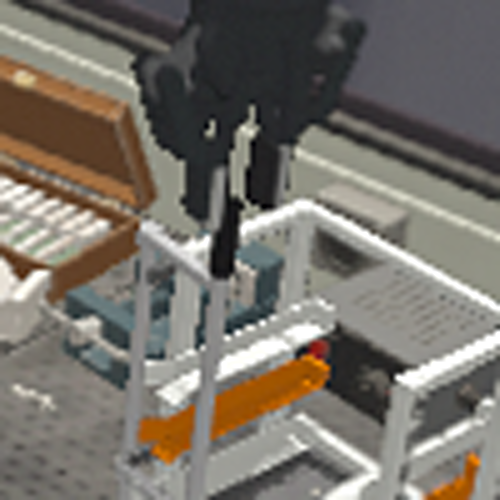

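```bash
cat >> h.py <<'E'
H=np.array([.621,-.100])
def gatepts(ths,z=.206,r=.063):
    out=[]
    for d in ths:
        th=np.radians(d);k=H+r*(-np.sin(th)*X[:2]-np.cos(th)*Y[:2]); out.append((k[0],k[1],z,171.7-d))
    return out
E
python3 - <<'E'
from h import *
go(gatepts(range(14,85,10)))
print()
q=gatepts([84])[0]
go(gatepts([94,104,114,124,134,144,154,160]),q[:3],q[3])
E
```

```text
x -5 y 11 z -0 spin 10
x -7 y 21 z -0 spin 20
x -12 y 31 z -0 spin 30
x -19 y 40 z -0 spin 40
x -26 y 48 z -0 spin 50
x -35 y 54 z -0 spin 60
x -45 y 59 z -0 spin 70
x -56 y 61 z -0 spin 80

x -1 y 11 z -0 spin 10
x -4 y 22 z -0 spin 20
x -8 y 32 z -0 spin 30
x -15 y 40 z -0 spin 40
x -23 y 48 z -0 spin 50
x -31 y 55 z -0 spin 60
x -41 y 59 z -0 spin 70
x -48 y 61 z -0 spin 76
```

Request:
jog_arm(
  motion=[
    {"x":-4,"y":11,"z":0,"spin":10,"fingers":0.3},
    {"x":-7,"y":21,"z":0,"spin":20,"fingers":0.3},
    {"x":-12,"y":31,"z":0,"spin":30,"fingers":0.3},
    {"x":-19,"y":40,"z":0,"spin":40,"fingers":0.3},
    {"x":-26,"y":48,"z":0,"spin":50,"fingers":0.3},
    {"x":-35,"y":54,"z":0,"spin":60,"fingers":0.3},
    {"x":-45,"y":59,"z":0,"spin":70,"fingers":0.3},
    {"x":-56,"y":61,"z":0,"spin":80,"fingers":0.3},
  ],
)

```text
clock: 5.05
eef_pos: [0.5577, -0.0981, 0.205]
tool_rot: [0.021, 1.0, -0.001, 0.001]
ft_force: [-0.6, -1.8, 0.5]
grip_width: 0.0302
grasp_force: 0.8
```

Request:
jog_arm(
  motion=[
    {"x":-1,"y":11,"z":0,"spin":10,"fingers":0.3},
    {"x":-4,"y":22,"z":0,"spin":20,"fingers":0.3},
    {"x":-8,"y":32,"z":0,"spin":30,"fingers":0.3},
    {"x":-15,"y":40,"z":0,"spin":40,"fingers":0.3},
    {"x":-23,"y":48,"z":0,"spin":50,"fingers":0.3},
    {"x":-31,"y":55,"z":0,"spin":60,"fingers":0.3},
    {"x":-41,"y":59,"z":0,"spin":70,"fingers":0.3},
    {"x":-48,"y":61,"z":0,"spin":76,"fingers":0.3},
  ],
)

```text
clock: 6.05
eef_pos: [0.6079, -0.0379, 0.2048]
tool_rot: [0.631, 0.776, 0.0, 0.0]
ft_force: [-1.7, 0.1, 1.5]
grip_width: 0.0297
grasp_force: 0.7
```

Request:
jog_arm(
  motion=[
    {"x":0,"y":0,"z":0,"spin":0,"fingers":0.3},
    {"x":0,"y":-4,"z":0,"spin":0,"fingers":0},
    {"x":0,"y":-4,"z":0,"spin":0,"fingers":-0.2},
    {"x":0,"y":-4,"z":-40,"spin":0,"fingers":-0.2},
    {"x":0,"y":-4,"z":-80,"spin":0,"fingers":-0.6},
    {"x":0,"y":-4,"z":-80,"spin":0,"fingers":-1},
  ],
)

```text
clock: 6.8
eef_pos: [0.6055, -0.0393, 0.2885]
tool_rot: [0.629, 0.777, 0.002, 0.003]
ft_force: [0.5, 0.1, 0.4]
grip_width: 0.0836
grasp_force: 0.0
```

Run:
```python
from h import *
s=snap('scene');t=snap('top')
cr=lambda c,x,y,w,h,k:cv2.resize(c['pixels'][y:y+h,x:x+w,::-1],None,fx=k,fy=k,interpolation=cv2.INTER_CUBIC)
cv2.imwrite('pics/m4.png',np.hstack([cr(s,290,165,130,130,3),cr(t,180,125,230,130,1.5) if 0 else cr(t,290,135,130,130,3)]))
print(state(),readout.get_obs()['joint_pos'])
c,z=.454,.188
p=np.array([.454,.188,.286,114.6]);a,b=state();q=np.r_[a,b]
go([q+(p-q)*f for f in (.25,.5,.75,1)])
```

```text
(array([ 0.60391358, -0.03919364,  0.28432877]), np.float64(12.035616352340018)) [-6.48080178e-02  4.49417778e-01  5.04440859e-01  1.62464227e+00
 -9.54418381e-07  1.29592684e+00]
x 63 y -25 z -0 spin -26
x 127 y -50 z -1 spin -51
x 190 y -74 z -1 spin -77
x 253 y -99 z -2 spin -103
```

View pics/m4.png

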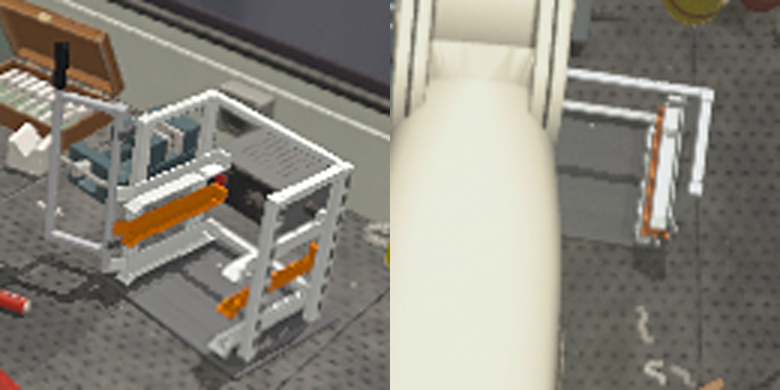

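Request:
jog_arm(
  motion=[
    {"x":32,"y":-12,"z":0,"spin":-10,"fingers":-1},
    {"x":63,"y":-25,"z":0,"spin":-20,"fingers":-1},
    {"x":95,"y":-37,"z":0,"spin":-30,"fingers":-1},
    {"x":127,"y":-50,"z":0,"spin":-40,"fingers":-1},
    {"x":158,"y":-62,"z":0,"spin":-50,"fingers":-1},
    {"x":190,"y":-74,"z":0,"spin":-60,"fingers":-1},
    {"x":221,"y":-86,"z":0,"spin":-70,"fingers":-1},
    {"x":253,"y":-99,"z":0,"spin":-80,"fingers":-1},
  ],
)

```text
clock: 7.9
eef_pos: [0.4527, 0.1882, 0.2823]
tool_rot: [-0.021, 1.0, -0.001, -0.001]
ft_force: [-0.1, 0.3, -0.3]
grip_width: 0.0856
grasp_force: 0.0
```

Request:
jog_arm(
  motion=[
    {"x":0,"y":0,"z":50,"spin":-10,"fingers":-1},
    {"x":0,"y":0,"z":100,"spin":-20,"fingers":-1},
    {"x":0,"y":0,"z":150,"spin":-23,"fingers":-1},
    {"x":0,"y":0,"z":200,"spin":-23,"fingers":-1},
    {"x":0,"y":0,"z":200,"spin":-23,"fingers":-1},
    {"x":0,"y":0,"z":200,"spin":-23,"fingers":-1},
  ],
)

```text
clock: 8.65
eef_pos: [0.4547, 0.1879, 0.0849]
tool_rot: [-0.217, 0.976, 0.0, 0.0]
ft_force: [0.2, -0.2, 1.2]
grip_width: 0.0854
grasp_force: 0.0
```

Run:
```python
from h import *
np.set_printoptions(precision=3,suppress=True)
s=snap('scene');t=snap('top')
cr=lambda c,x,y,w,h,k:cv2.resize(c['pixels'][y:y+h,x:x+w,::-1],None,fx=k,fy=k,interpolation=cv2.INTER_CUBIC)
cv2.imwrite('pics/m5.png',np.hstack([cr(s,180,160,90,90,4),cr(t,180,185,90,90,4)]))
print(state())
h=cv2.cvtColor(t['pixels'],cv2.COLOR_RGB2HSV); m=cv2.inRange(h,(102,120,60),(125,255,255)); k,l,st,ce=cv2.connectedComponentsWithStats(m)
print(st[1:][st[1:,4]>200])
# left rail & gate hinge column check in scene
h=cv2.cvtColor(s['pixels'],cv2.COLOR_RGB2HSV); m=cv2.inRange(h,(5,150,90),(20,255,255))
for col in range(329,368,4):
    r=np.where(m[215:255,col])[0]
    if len(r)>2:
        P=np.r_[onplane(s,[[col,r[0]+214.5]],Y,M+.069*Y),onplane(s,[[col,r[-1]+215.5]],Y,M+.055*Y)]
        print(col,((P-M)@X),P[:,2])
```

```text
(array([0.456, 0.188, 0.086]), np.float64(115.0235090170735))
[[213 200  27  37 523]]
329 [-0.073 -0.086] [0.078 0.077]
333 [-0.057 -0.067] [0.071 0.052]
337 [-0.041 -0.052] [0.072 0.056]
341 [-0.025 -0.036] [0.073 0.057]
345 [-0.009 -0.02 ] [0.074 0.058]
349 [ 0.007 -0.004] [0.075 0.058]
353 [0.024 0.012] [0.072 0.059]
357 [0.041 0.03 ] [0.073 0.056]
361 [0.058 0.047] [0.074 0.057]
365 [0.079 0.063] [0.059 0.061]
```

View pics/m5.png

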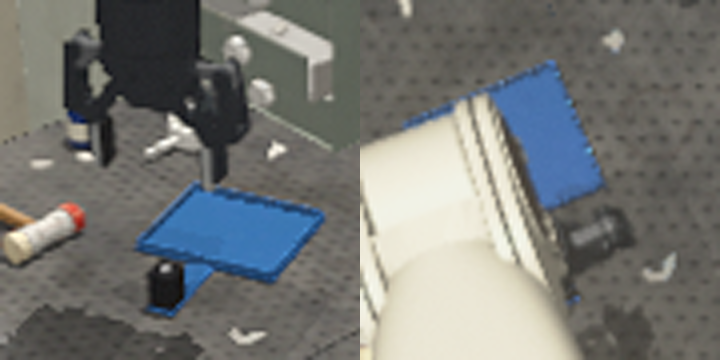

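Request:
jog_arm(
  motion=[
    {"x":0,"y":0,"z":40,"spin":0,"fingers":-1},
    {"x":0,"y":0,"z":65,"spin":0,"fingers":-1},
    {"x":0,"y":0,"z":80,"spin":0,"fingers":-1},
    {"x":0,"y":0,"z":80,"spin":0,"fingers":1},
    {"x":0,"y":0,"z":80,"spin":0,"fingers":1},
    {"x":0,"y":0,"z":80,"spin":0,"fingers":1},
    {"x":0,"y":0,"z":80,"spin":0,"fingers":1},
    {"x":0,"y":0,"z":80,"spin":0,"fingers":1},
  ],
)

```text
clock: 9.75
eef_pos: [0.4552, 0.1882, 0.0053]
tool_rot: [-0.217, 0.976, 0.0, 0.001]
ft_force: [-0.4, -0.0, 4.7]
grip_width: 0.0212
grasp_force: 58.6
```

Request:
jog_arm(
  motion=[
    {"x":0,"y":0,"z":-10,"spin":0,"fingers":1},
    {"x":0,"y":0,"z":-30,"spin":0,"fingers":1},
    {"x":0,"y":0,"z":-60,"spin":0,"fingers":1},
    {"x":0,"y":0,"z":-90,"spin":0,"fingers":1},
    {"x":0,"y":0,"z":-120,"spin":0,"fingers":1},
    {"x":0,"y":0,"z":-120,"spin":0,"fingers":1},
    {"x":0,"y":0,"z":-120,"spin":0,"fingers":1},
  ],
)

```text
clock: 10.62
eef_pos: [0.4535, 0.1874, 0.1233]
tool_rot: [-0.217, 0.976, -0.0, -0.001]
ft_force: [0.2, -0.7, -2.0]
grip_width: 0.0214
grasp_force: 58.9
```

Run:
```python
from h import *
np.set_printoptions(precision=3,suppress=True)
s=snap('scene');t=snap('top')
cr=lambda c,x,y,w,h,k:cv2.resize(c['pixels'][y:y+h,x:x+w,::-1],None,fx=k,fy=k,interpolation=cv2.INTER_CUBIC)
cv2.imwrite('pics/m6.png',np.hstack([cr(s,190,130,90,90,4),cr(t,180,185,90,90,4)]))
print(state())
```

```text
(array([0.453, 0.187, 0.123]), np.float64(115.02493684467227))
```

View pics/m6.png

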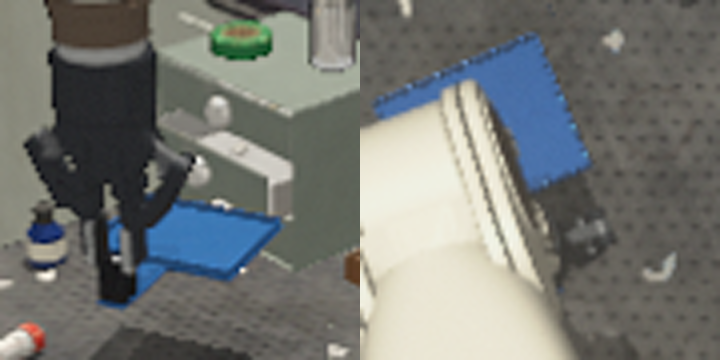

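Run:
```python
from h import *
np.set_printoptions(precision=4,suppress=True)
s=snap('scene');t=snap('top')
S=np.array([[283,226],[237,278]])/4+[189.6,129.6]
T=(np.array([[537,35],[590,165]])-[360,0])/4+[179.6,184.6]
print('prelim',tri(s,S,t,T))
# refine: blue contour corners
for c,n in((s,'s'),(t,'t')):
    h=cv2.cvtColor(c['pixels'],cv2.COLOR_RGB2HSV); m=cv2.inRange(h,(100,110,40),(126,255,255))
    k,l,st,ce=cv2.connectedComponentsWithStats(m)
    i=[j for j in range(1,k) if st[j,4]>150 and ce[j][1]<240 and 190<ce[j][0]<270]
    for j in i:
        cn=max(cv2.findContours((l==j).astype(np.uint8),0,1)[0],key=len); print(n,cv2.approxPolyDP(cn,2,True).reshape(-1,2).tolist())
```

```text
prelim [[0.6341 0.201  0.1137 0.0013]
 [0.5408 0.1554 0.1175 0.0085]]
s [[259, 185], [234, 180], [226, 187], [224, 203], [215, 206], [220, 207], [231, 197], [246, 200]]
t [[236, 226], [223, 194], [184, 211], [188, 213], [208, 203], [219, 218], [222, 231]]
```

Run:
```python
from h import *
np.set_printoptions(precision=4,suppress=True)
s=snap('scene');t=snap('top')
P=tri(s,[[259.5,185.5],[234,180],[246.5,200]],t,[[223.5,193.5],[183.8,211],[236.3,226]])
print(P, 'edge yaw',np.degrees(np.arctan2(*(P[1]-P[0])[[1,0]]))-90,np.degrees(np.arctan2(*(P[0]-P[2])[[1,0]])))
print('mid back edge',(P[0]+P[1])[:3]/2, state())
g=.452,.1875
# carry plan: staging with grip 0.14 in front of home
for d in (.30,.16,.0):
    q=M-(.115+d)*X; print(d,q)
q=M-(.115+.16)*X
pz=.150
a,b=state(); go([(*a[:2],pz,b),(q[0],q[1],pz,81.7)])
```

```text
[[0.6324 0.2021 0.1162 0.0003]
 [0.5897 0.3084 0.1109 0.0272]
 [0.5386 0.1599 0.1134 0.0027]] edge yaw 21.883870213199287 24.233022033553265
mid back edge [0.6111 0.2553 0.1135] (array([0.4537, 0.1875, 0.1231]), np.float64(115.02091346439349))
0.3 [ 0.2633 -0.1401  0.    ]
0.16 [ 0.4019 -0.1603  0.    ]
0.0 [ 0.5602 -0.1834  0.    ]
x 0 y 0 z -27 spin 0
x 194 y -293 z -27 spin 33
```

Run:
```python
from h import *
a,b=state()
A=np.r_[a,b];A[2]=.1233;B=np.array([.32,.05,.15,96]);q=M-.365*X;C=np.array([q[0],q[1],.10,82.3])
go([A+(B-A)*f for f in np.arange(1,8)/7]); print()
go([B+(C-B)*f for f in np.arange(1,8)/7],B[:3],B[3])
```

```text
x 26 y -10 z -4 spin 3
x 51 y -19 z -8 spin 5
x 77 y -29 z -12 spin 8
x 102 y -39 z -15 spin 11
x 128 y -49 z -19 spin 14
x 154 y -58 z -23 spin 16
x 179 y -68 z -27 spin 19

x 4 y -28 z 7 spin 2
x 8 y -56 z 14 spin 4
x 12 y -84 z 21 spin 6
x 16 y -112 z 29 spin 8
x 20 y -140 z 36 spin 10
x 24 y -168 z 43 spin 12
x 28 y -195 z 50 spin 14
```

Request:
jog_arm(
  motion=[
    {"x":15,"y":-6,"z":-4,"spin":2,"fingers":1},
    {"x":45,"y":-17,"z":-8,"spin":5,"fingers":1},
    {"x":77,"y":-29,"z":-12,"spin":8,"fingers":1},
    {"x":102,"y":-39,"z":-15,"spin":11,"fingers":1},
    {"x":128,"y":-49,"z":-19,"spin":14,"fingers":1},
    {"x":154,"y":-58,"z":-23,"spin":16,"fingers":1},
    {"x":170,"y":-65,"z":-27,"spin":18,"fingers":1},
    {"x":179,"y":-68,"z":-27,"spin":19,"fingers":1},
  ],
)

```text
clock: 11.92
eef_pos: [0.3205, 0.0498, 0.1515]
tool_rot: [-0.051, 0.999, 0.0, 0.001]
ft_force: [0.3, -0.7, -2.0]
grip_width: 0.0209
grasp_force: 59.0
```

Request:
jog_arm(
  motion=[
    {"x":2,"y":-16,"z":7,"spin":2,"fingers":1},
    {"x":7,"y":-46,"z":14,"spin":4,"fingers":1},
    {"x":12,"y":-80,"z":21,"spin":6,"fingers":1},
    {"x":16,"y":-112,"z":29,"spin":8,"fingers":1},
    {"x":20,"y":-144,"z":36,"spin":10,"fingers":1},
    {"x":25,"y":-172,"z":43,"spin":12,"fingers":1},
    {"x":27,"y":-190,"z":50,"spin":14,"fingers":1},
    {"x":28,"y":-195,"z":50,"spin":14,"fingers":1},
  ],
)

```text
clock: 12.92
eef_pos: [0.3133, -0.1471, 0.1006]
tool_rot: [0.07, 0.998, 0.0, -0.0]
ft_force: [-0.2, 0.3, -2.8]
grip_width: 0.0213
grasp_force: 59.0
```

Run:
```python
from h import *
np.set_printoptions(precision=4,suppress=True)
s=snap('scene');t=snap('top')
cr=lambda c,x,y,w,h,k:cv2.resize(c['pixels'][y:y+h,x:x+w,::-1],None,fx=k,fy=k,interpolation=cv2.INTER_CUBIC)
cv2.imwrite('pics/m7.png',np.hstack([cr(s,250,180,160,150,2.5),cr(t,270,140,140,150,2.5)]))
a,b=state();print(a,b,'rack frame grip', (a-M)@X,(a-M)@Y)
for c,n in((s,'s'),(t,'t')):
    h=cv2.cvtColor(c['pixels'],cv2.COLOR_RGB2HSV); m=cv2.inRange(h,(100,110,40),(126,255,255))
    k,l,st,ce=cv2.connectedComponentsWithStats(m)
    for j in range(1,k):
        if st[j,4]>100 and ce[j][0]>240 and ce[j][1]<290:
            cn=max(cv2.findContours((l==j).astype(np.uint8),0,1)[0],key=len); print(n,cv2.approxPolyDP(cn,2,True).reshape(-1,2).tolist())
```

```text
[ 0.3136 -0.1465  0.101 ] 82.0044523556849 rack frame grip -0.364371007213815 0.0008762607978182638
s [[328, 273], [296, 248], [278, 255], [270, 269], [275, 274], [264, 279], [262, 287], [255, 289], [250, 286], [256, 290], [281, 280], [295, 292], [328, 276]]
t [[328, 246], [323, 282], [339, 284], [340, 296], [346, 294], [348, 286], [354, 285], [357, 281], [367, 284], [370, 253]]
```

View pics/m7.png

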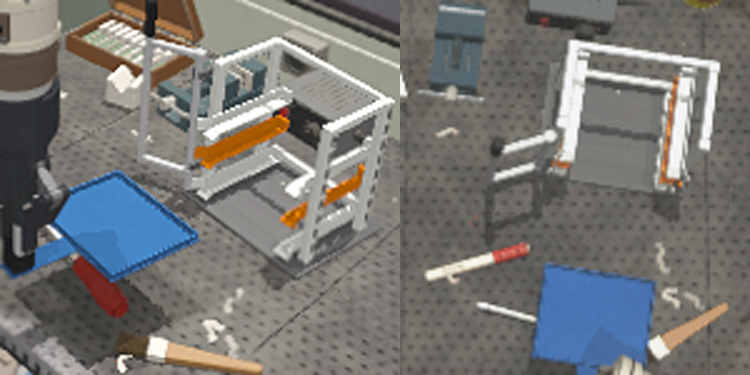

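Run:
```python
from h import *
np.set_printoptions(precision=4,suppress=True)
t=snap('top')
T=onz(t,[[328,245.5],[370.5,252.5],[367.5,284.5],[322.5,282.5]],.106)
f=lambda P:np.c_[(P-M)@X,(P-M)@Y]
print('tray',f(T)); e=T[0]-T[1];print('yaw back edge',np.degrees(np.arctan2(e[1],e[0]))-90); e=T[1]-T[2];print('right edge',np.degrees(np.arctan2(e[1],e[0])))
h=cv2.cvtColor(t['pixels'],cv2.COLOR_RGB2HSV); m=cv2.inRange(h,(5,140,80),(20,255,255)); m[:,:325]=0;m[:,395:]=0;m[:160]=0;m[225:]=0
ys,xs=np.nonzero(m); 
L=[(xs[(ys==r)&(xs>360)].min()-.5,r) for r in range(172,214) if ((ys==r)&(xs>360)).any()]
P=f(onz(t,L,.0605)); print('right inner edge',P[::4]); print(np.degrees(np.arctan(np.polyfit(P[:,0],P[:,1],1)[0])))
l=xs<345; print('left orange px',np.c_[xs,ys][l].tolist()); print(f(onz(t,np.c_[xs,ys][l],.065)))
# grey posts top corners : outer x4 known z .18
c=onz(t,(np.array([[571,41],[719,65],[703,150]])-[400,0])/2.5+[269.7,139.7],.18); print('posts',f(c))
```

```text
tray [[-0.1979  0.0666]
 [-0.1974 -0.0565]
 [-0.2888 -0.0602]
 [-0.3047  0.0662]]
yaw back edge -8.085896919457042
right edge -6.007038954983897
right inner edge [[ 0.0576 -0.0583]
 [ 0.0414 -0.0573]
 [ 0.0284 -0.056 ]
 [ 0.016  -0.0576]
 [ 0.003  -0.0563]
 [-0.0094 -0.0579]
 [-0.0222 -0.0565]
 [-0.0345 -0.0582]
 [-0.0473 -0.0568]
 [-0.0595 -0.0584]
 [-0.0687 -0.0778]]
1.5399371582480688
left orange px [[331, 205], [333, 205], [334, 205], [335, 205], [336, 205], [334, 206], [335, 206], [336, 206], [337, 206]]
[[-0.07    0.0731]
 [-0.069   0.0671]
 [-0.0685  0.0642]
 [-0.068   0.0612]
 [-0.0675  0.0582]
 [-0.0716  0.0637]
 [-0.0711  0.0607]
 [-0.0706  0.0578]
 [-0.0701  0.0548]]
posts [[ 0.0481  0.0817]
 [ 0.0475 -0.0858]
 [-0.0521 -0.0804]]
```

Run:
```python
from h import *
np.set_printoptions(precision=4,suppress=True)
t=snap('top'); im=t['pixels'].astype(np.float32); bl=im[:,:,2]-im[:,:,0]
ys=np.arange(-.09,.09,.0005)
for x in(-.20,-.21,-.22,-.23,-.24,-.25,-.26):
    P=M+x*X+ys[:,None]*Y; P[:,2]=.1055
    uv=proj(t,P).astype(np.float32); v=cv2.remap(bl,uv[:,:1],uv[:,1:],1).ravel()
    b=np.where(v>np.median(v[120:240])*.5)[0]; e=ys[b[[0,-1]]]; print(x,e,e.mean(),e[1]-e[0])
```

```text
-0.2 [-0.0585  0.069 ] 0.005250000000000088 0.1275000000000001
-0.21 [-0.06    0.0675] 0.0037500000000000866 0.1275000000000001
-0.22 [-0.0575  0.0675] 0.005000000000000088 0.1250000000000001
-0.23 [-0.06   0.068] 0.004000000000000087 0.1280000000000001
-0.24 [-0.0565  0.068 ] 0.005750000000000088 0.12450000000000011
-0.25 [-0.0595  0.068 ] 0.004250000000000087 0.1275000000000001
-0.26 [-0.058   0.0675] 0.0047500000000000875 0.1255000000000001
```

Request:
jog_arm(
  motion=[
    {"x":-15,"y":-4,"z":10,"spin":0,"fingers":1},
    {"x":-35,"y":-6,"z":20,"spin":0,"fingers":1},
    {"x":-55,"y":-7,"z":30,"spin":0,"fingers":1},
    {"x":-75,"y":-7,"z":30,"spin":0,"fingers":1},
    {"x":-90,"y":-7,"z":30,"spin":0,"fingers":1},
    {"x":-90,"y":-7,"z":30,"spin":0,"fingers":1},
    {"x":-90,"y":-7,"z":30,"spin":0,"fingers":1},
  ],
)

```text
clock: 14.0
eef_pos: [0.4009, -0.1654, 0.071]
tool_rot: [0.069, 0.998, 0.0, -0.0]
ft_force: [-0.3, 0.2, -2.1]
grip_width: 0.0216
grasp_force: 59.0
```

Run:
```python
from h import *
np.set_printoptions(precision=4,suppress=True)
s=snap('scene');t=snap('top'); im=t['pixels'].astype(np.float32); bl=im[:,:,2]-im[:,:,0]
cr=lambda c,x,y,w,h,k:cv2.resize(c['pixels'][y:y+h,x:x+w,::-1],None,fx=k,fy=k,interpolation=cv2.INTER_CUBIC)
cv2.imwrite('pics/m8.png',np.hstack([cr(s,300,180,110,110,3.6),cr(t,300,150,110,110,3.6)]))
a,b=state();print(a,b,(a-M)@X,(a-M)@Y)
ys=np.arange(-.09,.09,.0005)
for x in(-.115,-.125,-.135,-.145):
    P=M+x*X+ys[:,None]*Y; P[:,2]=.0755
    uv=proj(t,P).astype(np.float32); v=cv2.remap(bl,uv[:,:1],uv[:,1:],1).ravel()
    b=np.where(v>np.median(v[120:240])*.5)[0]; e=ys[b[[0,-1]]]; print(x,e,e.mean(),e[1]-e[0])
```

```text
[ 0.4008 -0.1656  0.071 ] 82.02116983135383 -0.27533721956751156 -0.0053601375534354624
-0.115 [-0.0635  0.0625] -0.0004999999999999172 0.1260000000000001
-0.125 [-0.066  0.061] -0.002499999999999919 0.1270000000000001
-0.135 [-0.063   0.0615] -0.0007499999999999174 0.12450000000000011
-0.145 [-0.065   0.0615] -0.0017499999999999183 0.1265000000000001
```

View pics/m8.png

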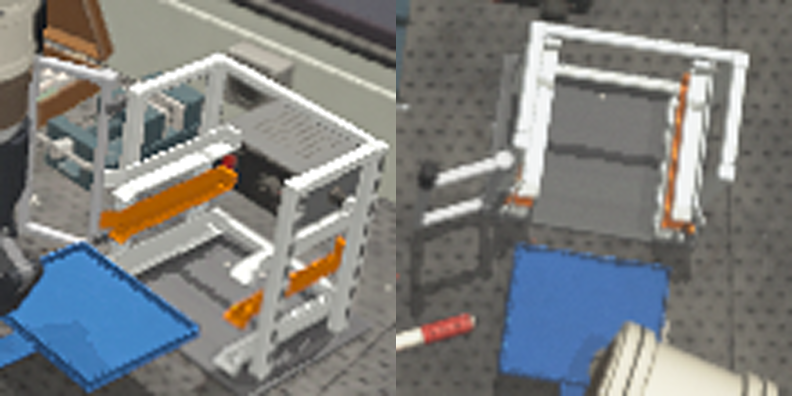

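Request:
jog_arm(
  motion=[
    {"x":-10,"y":0,"z":0,"spin":0,"fingers":1},
    {"x":-22,"y":0,"z":0,"spin":0,"fingers":1},
    {"x":-34,"y":0,"z":0,"spin":0,"fingers":1},
    {"x":-44,"y":0,"z":0,"spin":0,"fingers":1},
    {"x":-54,"y":0,"z":0,"spin":0,"fingers":1},
    {"x":-64,"y":-1,"z":0,"spin":0,"fingers":1},
    {"x":-70,"y":-1,"z":0,"spin":0,"fingers":1},
    {"x":-70,"y":-1,"z":0,"spin":0,"fingers":1},
  ],
)

```text
clock: 15.1
eef_pos: [0.4713, -0.1767, 0.071]
tool_rot: [0.069, 0.998, -0.0, 0.0]
ft_force: [-0.1, -0.2, -0.8]
grip_width: 0.0213
grasp_force: 59.1
```

Request:
jog_arm(
  motion=[
    {"x":-12,"y":0,"z":0,"spin":0,"fingers":1},
    {"x":-26,"y":0,"z":0,"spin":0,"fingers":1},
    {"x":-40,"y":0,"z":0,"spin":0,"fingers":1},
    {"x":-54,"y":0,"z":1,"spin":0,"fingers":1},
    {"x":-66,"y":0,"z":2,"spin":0,"fingers":1},
    {"x":-74,"y":0,"z":3,"spin":0,"fingers":1},
    {"x":-80,"y":0,"z":3,"spin":0,"fingers":1},
    {"x":-80,"y":0,"z":3,"spin":0,"fingers":1},
  ],
)

```text
clock: 16.1
eef_pos: [0.5507, -0.1878, 0.0681]
tool_rot: [0.069, 0.998, -0.0, 0.0]
ft_force: [0.8, 0.4, -0.6]
grip_width: 0.0213
grasp_force: 59.2
```

Request:
jog_arm(
  motion=[
    {"x":-3,"y":0,"z":0,"spin":0,"fingers":1},
    {"x":-6,"y":0,"z":1,"spin":0,"fingers":1},
    {"x":-9,"y":0,"z":1,"spin":0,"fingers":1},
    {"x":-11,"y":0,"z":1,"spin":0,"fingers":1},
    {"x":-11,"y":0,"z":1,"spin":0,"fingers":1},
  ],
)

```text
clock: 16.73
eef_pos: [0.5573, -0.1888, 0.0672]
tool_rot: [0.07, 0.998, 0.0, -0.003]
ft_force: [-9.7, 1.4, 8.3]
grip_width: 0.0214
grasp_force: 60.4
```

Request:
jog_arm(
  motion=[
    {"x":2,"y":0,"z":0,"spin":0,"fingers":1},
    {"x":2,"y":0,"z":0,"spin":0,"fingers":0},
    {"x":2,"y":0,"z":0,"spin":0,"fingers":-0.6},
    {"x":2,"y":0,"z":0,"spin":0,"fingers":-0.6},
    {"x":2,"y":0,"z":-40,"spin":0,"fingers":-0.6},
    {"x":2,"y":0,"z":-100,"spin":0,"fingers":-0.6},
    {"x":2,"y":0,"z":-160,"spin":0,"fingers":-0.6},
    {"x":60,"y":20,"z":-215,"spin":0,"fingers":-0.6},
  ],
)

```text
clock: 17.73
eef_pos: [0.5199, -0.1687, 0.2708]
tool_rot: [0.07, 0.998, -0.0, 0.002]
ft_force: [0.1, 0.5, -0.4]
grip_width: 0.0684
grasp_force: 0.0
```

Request:
jog_arm(
  motion=[
    {"x":50,"y":20,"z":0,"spin":0,"fingers":-1},
    {"x":60,"y":80,"z":0,"spin":0,"fingers":-1},
    {"x":60,"y":140,"z":0,"spin":0,"fingers":-1},
    {"x":60,"y":180,"z":0,"spin":0,"fingers":-1},
    {"x":60,"y":180,"z":0,"spin":0,"fingers":-1},
  ],
)

```text
clock: 18.35
eef_pos: [0.4834, 0.0213, 0.2688]
tool_rot: [0.067, 0.998, 0.0, 0.0]
ft_force: [-0.2, -0.3, 0.1]
grip_width: 0.0855
grasp_force: 0.0
```

Run:
```python
from h import *
np.set_printoptions(precision=4,suppress=True)
s=snap('scene');t=snap('top')
cr=lambda c,x,y,w,h,k:cv2.resize(c['pixels'][y:y+h,x:x+w,::-1],None,fx=k,fy=k,interpolation=cv2.INTER_CUBIC)
cv2.imwrite('pics/m9.png',np.hstack([cr(s,290,170,120,120,3.3),cr(t,290,140,120,120,3.3)]))
print(state(),readout.get_obs()['joint_pos'])
```

```text
(array([0.4831, 0.0189, 0.2687]), np.float64(82.09001720258016)) [ 0.0395  0.1894  0.1018  1.4832 -0.0005  0.1775]
```

View pics/m9.png

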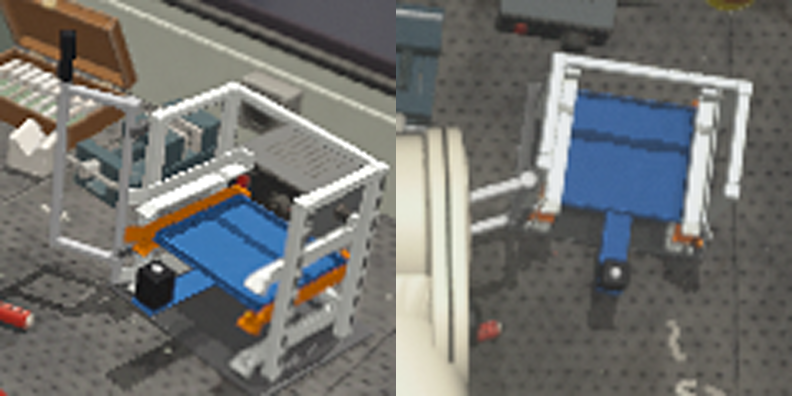

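Run:
```python
from h import *
np.set_printoptions(precision=4,suppress=True)
s=snap('scene');t=snap('top')
f=lambda P:np.c_[(P-M)@X,(P-M)@Y]
T=lambda a:(np.array(a,float)-[396,0])/3.3+[289.65,139.65]
print('grip top',f(onz(t,T([[614,270]]),.0955)))
im=t['pixels'].astype(np.float32);bl=im[:,:,2]-im[:,:,0]
xs=np.arange(-.09,.09,.0005)
for y in(-.045,-.03,.03,.045):
    P=M+xs[:,None]*X+y*Y;P[:,2]=.0705
    uv=proj(t,P).astype(np.float32);v=cv2.remap(bl,uv[:,:1],uv[:,1:],1).ravel();b=np.where(v>np.median(v[100:250])*.5)[0];print(y,xs[b[[0,-1]]])
k=onz(s,[[67/3.3+289.65,31/3.3+169.65]],.241)[0]; print('knob',k,f(k[None]),H)
d=k[:2]-H; th=np.degrees(np.arctan2(-d@X[:2],-d@Y[:2])); print('theta',th,np.linalg.norm(d))
psi=171.7-152
go([(k[0],k[1],.2687,psi),(k[0],k[1],.206,psi)])
```

```text
grip top [[-0.1132 -0.0036]]
-0.045 [-0.0555  0.0515]
-0.03 [-0.0545  0.05  ]
0.03 [-0.0555  0.0505]
0.045 [-0.055  0.051]
knob [ 0.6023 -0.0427  0.241 ] [[-0.0936  0.1453]] [ 0.621 -0.1  ]
theta 153.63920224135035 0.06027431423266692
x -127 y -43 z -0 spin 62
x -127 y -43 z 63 spin 62
```

Request:
jog_arm(
  motion=[
    {"x":-21,"y":-7,"z":-10,"spin":10,"fingers":-1},
    {"x":-42,"y":-14,"z":-10,"spin":20,"fingers":-1},
    {"x":-63,"y":-21,"z":-10,"spin":30,"fingers":-1},
    {"x":-85,"y":-28,"z":-10,"spin":40,"fingers":-1},
    {"x":-106,"y":-36,"z":-10,"spin":50,"fingers":-1},
    {"x":-127,"y":-43,"z":-10,"spin":60,"fingers":-1},
    {"x":-127,"y":-43,"z":-10,"spin":62,"fingers":-1},
    {"x":-127,"y":-43,"z":-10,"spin":62,"fingers":-1},
  ],
)

```text
clock: 19.55
eef_pos: [0.6022, -0.0422, 0.2785]
tool_rot: [0.573, 0.819, -0.0, -0.0]
ft_force: [-0.5, -0.5, -0.2]
grip_width: 0.0854
grasp_force: 0.0
```

Request:
jog_arm(
  motion=[
    {"x":0,"y":0,"z":25,"spin":0,"fingers":-1},
    {"x":0,"y":0,"z":50,"spin":0,"fingers":-1},
    {"x":0,"y":0,"z":73,"spin":0,"fingers":-1},
    {"x":0,"y":0,"z":73,"spin":0,"fingers":0.3},
    {"x":0,"y":0,"z":73,"spin":0,"fingers":0.3},
    {"x":0,"y":0,"z":73,"spin":0,"fingers":0.3},
  ],
)

```text
clock: 20.3
eef_pos: [0.6035, -0.0414, 0.2074]
tool_rot: [0.573, 0.819, 0.001, 0.001]
ft_force: [0.2, 0.1, -0.5]
grip_width: 0.032
grasp_force: 0.0
```

Run:
```python
from h import *
print(state())
go(gatepts([142,132,122,112,102,92,82,72]));print()
q=gatepts([72])[0]; go(gatepts([62,52,42,32,22,12,2,-8]),q[:3],q[3])
```

```text
(array([ 0.60353615, -0.04139439,  0.20741341]), np.float64(20.048580879245453))
x 1 y -14 z 1 spin -10
x -2 y -25 z 1 spin -20
x -6 y -35 z 1 spin -30
x -13 y -44 z 1 spin -40
x -20 y -52 z 1 spin -50
x -29 y -58 z 1 spin -60
x -39 y -63 z 1 spin -70
x -50 y -66 z 1 spin -80

x -1 y -11 z -0 spin -10
x -4 y -22 z -0 spin -20
x -8 y -31 z -0 spin -30
x -15 y -40 z -0 spin -40
x -23 y -48 z -0 spin -50
x -31 y -55 z -0 spin -60
x -41 y -59 z -0 spin -70
x -52 y -62 z -0 spin -80
```

Request:
jog_arm(
  motion=[
    {"x":0,"y":-12,"z":0,"spin":-10,"fingers":0.3},
    {"x":-2,"y":-25,"z":0,"spin":-20,"fingers":0.3},
    {"x":-6,"y":-35,"z":0,"spin":-30,"fingers":0.3},
    {"x":-13,"y":-44,"z":0,"spin":-40,"fingers":0.3},
    {"x":-20,"y":-52,"z":0,"spin":-50,"fingers":0.3},
    {"x":-29,"y":-58,"z":0,"spin":-60,"fingers":0.3},
    {"x":-39,"y":-63,"z":0,"spin":-70,"fingers":0.3},
    {"x":-50,"y":-66,"z":0,"spin":-80,"fingers":0.3},
  ],
)

```text
clock: 21.3
eef_pos: [0.5578, -0.1106, 0.2069]
tool_rot: [-0.091, 0.996, 0.0, 0.0]
ft_force: [-0.5, 1.2, 1.6]
grip_width: 0.0299
grasp_force: 0.9
```

Request:
jog_arm(
  motion=[
    {"x":-1,"y":-11,"z":0,"spin":-10,"fingers":0.3},
    {"x":-4,"y":-22,"z":0,"spin":-20,"fingers":0.3},
    {"x":-8,"y":-31,"z":0,"spin":-30,"fingers":0.3},
    {"x":-15,"y":-40,"z":0,"spin":-40,"fingers":0.3},
    {"x":-23,"y":-48,"z":0,"spin":-50,"fingers":0.3},
    {"x":-31,"y":-55,"z":0,"spin":-60,"fingers":0.3},
    {"x":-40,"y":-58,"z":0,"spin":-70,"fingers":0.3},
    {"x":-48,"y":-61,"z":0,"spin":-77,"fingers":0.3},
  ],
)

```text
clock: 22.3
eef_pos: [0.6158, -0.1633, 0.2066]
tool_rot: [-0.69, 0.724, -0.0, -0.0]
ft_force: [-1.4, -0.5, 0.3]
grip_width: 0.03
grasp_force: 0.7
```

Request:
jog_arm(
  motion=[
    {"x":0,"y":-2,"z":0,"spin":0,"fingers":0.3},
    {"x":0,"y":-4,"z":0,"spin":0,"fingers":0.3},
    {"x":0,"y":-4,"z":0,"spin":0,"fingers":0.3},
  ],
)

```text
clock: 22.68
eef_pos: [0.62, -0.1628, 0.206]
tool_rot: [-0.688, 0.725, -0.0, 0.0]
ft_force: [-0.4, 0.1, 0.3]
grip_width: 0.0296
grasp_force: 0.2
```

Request:
jog_arm(
  motion=[
    {"x":0,"y":-2,"z":0,"spin":0,"fingers":0.3},
    {"x":0,"y":-4,"z":0,"spin":0,"fingers":0.3},
    {"x":0,"y":-4,"z":0,"spin":0,"fingers":0.3},
  ],
)

```text
clock: 23.05
eef_pos: [0.6209, -0.1629, 0.2058]
tool_rot: [-0.688, 0.725, 0.002, -0.002]
ft_force: [-8.8, -0.1, 4.9]
grip_width: 0.0305
grasp_force: 4.4
```

Force has risen at the stop: the gate is shut. Back off, open and leave.

Request:
jog_arm(
  motion=[
    {"x":0,"y":3,"z":0,"spin":0,"fingers":0.3},
    {"x":0,"y":8,"z":0,"spin":0,"fingers":0.1},
    {"x":0,"y":9,"z":0,"spin":0,"fingers":-0.2},
    {"x":0,"y":9,"z":0,"spin":0,"fingers":-0.3},
    {"x":0,"y":9,"z":-30,"spin":0,"fingers":-0.3},
    {"x":0,"y":9,"z":-80,"spin":0,"fingers":-0.3},
    {"x":0,"y":60,"z":-80,"spin":0,"fingers":-0.3},
    {"x":0,"y":120,"z":-80,"spin":0,"fingers":-0.3},
  ],
)

```text
clock: 24.05
eef_pos: [0.5049, -0.1572, 0.2859]
tool_rot: [-0.689, 0.725, -0.001, 0.001]
ft_force: [-0.4, 0.5, 0.9]
grip_width: 0.0552
grasp_force: 0.0
```

Request:
jog_arm(
  motion=[
    {"x":-60,"y":0,"z":0,"spin":0,"fingers":-0.3},
    {"x":-120,"y":0,"z":0,"spin":0,"fingers":-0.3},
    {"x":-180,"y":0,"z":0,"spin":0,"fingers":-0.3},
    {"x":-180,"y":0,"z":0,"spin":0,"fingers":-0.3},
    {"x":-180,"y":0,"z":0,"spin":0,"fingers":-0.3},
  ],
)

```text
clock: 24.68
eef_pos: [0.5135, 0.0229, 0.2858]
tool_rot: [-0.689, 0.725, -0.0, -0.0]
ft_force: [-0.2, 0.1, -0.5]
grip_width: 0.0555
grasp_force: 0.0
```

Run:
```python
from h import *
s=snap('scene');t=snap('top')
cr=lambda c,x,y,w,h,k:cv2.resize(c['pixels'][y:y+h,x:x+w,::-1],None,fx=k,fy=k,interpolation=cv2.INTER_CUBIC)
cv2.imwrite('pics/m10.png',np.hstack([cr(s,290,170,120,120,3.3),cr(t,290,140,120,120,3.3)]))
```

```text
(no output)
```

View pics/m10.png

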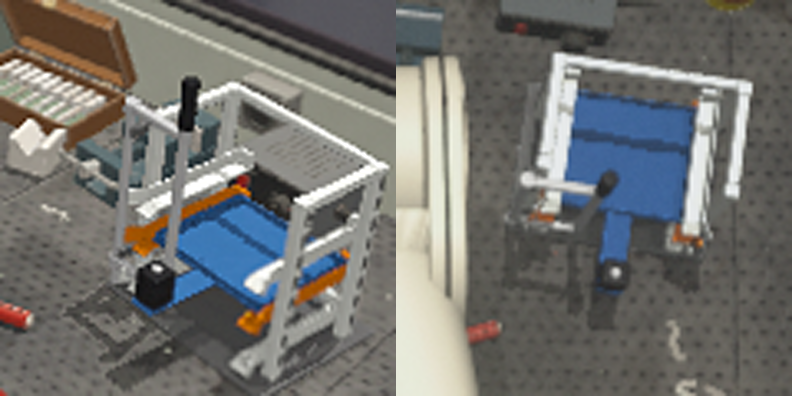

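Run:
```python
from h import *
s=snap('scene');t=snap('top')
k=tri(s,[[190/3.3+289.65,80/3.3+169.65]],t,[[(609-396)/3.3+289.65,177/3.3+139.65]])[0]
d=k[:2]-H; print(k,np.degrees(np.arctan2(-d@X[:2],-d@Y[:2])))
if abs(np.degrees(np.arctan2(-d@X[:2],-d@Y[:2])))<4: print(bot.job_done())
```

```text
[ 6.13542684e-01 -1.62478705e-01  2.38996202e-01  4.12050405e-04] -1.493506824357139
the job is handed in; nothing more can be done
None
```

The blue tray is fully home on the orange rails with its grip block to the front, the gate is shut against its stop (measured within about 1.5° of closed), and I handed the job in at about 25 s on the robot's clock; the verdict was not shown.

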